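# Fill the row of small cans on the drinks shelf

## Task

On the lunch table in the machine hall, a low wooden shelf holds one small drink can. Take the two other small cans of the same size from among the taller cans and sauce bottles and stand one on each side of it, upright, so that the three make one straight, neat row along the middle of the shelf board, touching or with gaps of about a finger's width or less. Set them down on the board rather than dropping them, and leave the first can where it stands.

Things in the scene. Friction and masses are not known exactly. Their poses are not given: they have to be found in the camera images.
- shelf: Fixed low wooden shelf: board 120 mm deep (x), 480 mm long (y), flat top 60 mm above the table; a 12 mm strip along the far (+x) edge stands 6 mm above it. Origin on the table under the board's centre; x points away from the robot (yaw within 10 degrees), y along the board, z up. The row runs along y at x = 0. A jar (58 mm across, 70 mm tall) stands on it near y = +195 mm.
- can_row_center (a point): Small full drink can, an upright cylinder 53 mm in diameter, 88 mm tall, about 0.17 kg, white with bare metal ends, loose on the shelf on the board's middle line (shelf x = 0), within 25 mm of mid-length. The point is its centre, 44 mm above its foot; z is its axis.
- can_a_center (a point): One of two more such cans (53 x 88 mm, 0.12 to 0.24 kg), loose on the table before the shelf, in a rough line with a tall can (53 x 145 mm), a wide can (66 x 115 mm) and a squeeze bottle (66 mm across, 188 mm tall), in any order, 110 mm or more apart. The point is its centre, 44 mm above its foot; z is its axis. Its straight side can be gripped from any side.
- can_b_center (a point): The second of the two small drink cans on the table, alike in every way to the first; either may go on either side. The point is its centre, 44 mm above its foot; z is the can's axis.
Mind the look-alikes: they are no part of the job. Leave any blue look-alike of the part that bears can_b_center alone.

How it is judged:
At the end, for the whole second after the job is handed in: All three small cans stand still and upright (within 8 degrees) on the board, centres within 18 mm of its middle line; the added two are on opposite sides of the first, centres 53 to 80 mm from its centre (gap at most 27 mm); the first is within 20 mm of its start (x of can_a_center in the frame of shelf between -0.018 and 0.018 m and z of can_a_center in the frame of shelf between 0.096 and 0.112 m and angle between each of can_a_center, can_b_center, can_row_center's own z axis and vertical below 0.15 rad and horizontal distance between can_a_center and can_row_center between 0.048 and 0.08 m and x of can_b_center in the frame of shelf between -0.018 and 0.018 m and z of can_b_center in the frame of shelf between 0.096 and 0.112 m and horizontal distance between can_b_center and can_row_center between 0.048 and 0.08 m and x of can_row_center in the frame of shelf between -0.018 and 0.018 m and z of can_row_center in the frame of shelf between 0.096 and 0.112 m and horizontal distance between can_a_center and can_b_center above 0.098 m and distance of can_row_center from where it was at the start of the episode below 0.02 m and linear speed of each of can_a, can_b, can_row below 0.02 m/s); the robot touches nothing.
It fails at once if a loose small can (can_a) is let go in the air with its foot more than about 25 mm above the shelf board (height (world z) of can_a_center above 0.13 m and contact force between can_a and anything else below 0.02 N).
It fails at once if a loose small can (can_b) is let go in the air with its foot more than about 25 mm above the shelf board (height (world z) of can_b_center above 0.13 m and contact force between can_b and anything else below 0.02 N).
It also fails if it takes over 64 s, if anything falls off the work surface, if the arm or the gripper's body presses on something with over 40 N, if the wrist force passes 120 N, or if a joint passes its speed limit or range.

## Robot

A 7-joint arm with a two-finger parallel gripper is mounted at the origin on the work surface. World frame = base frame: x ahead of the robot, y to its left, z up, the work surface at z = 0. Lengths are in m, angles in rad, forces in N, time in s.
With the tool pointing down it reaches from about 0.4 to 0.85 m from the base axis. Payload 4.5 kg.
Tool frame: the origin (TCP) lies between the finger pads; the fingertips stand 11 mm ahead of it and the grasp point (between the pads) lies 8 mm behind it (r.nose_length is the distance from the TCP to the fingertips, in m); z points along the fingers, y is the line along which they close (so a half turn about z gives the same grasp; the last joint's range is limited). The gripper opens to 88 mm and grips with 3 to 60 N. Pads are 18 mm wide; open, the fingers measure 123 mm over their backs; the gripper's body (75 mm by 187 mm) begins 45 mm behind the grasp point.
Start: joints at [1.173, 0.689, -0.195, 1.565, 0.157, 0.902, -0.215], TCP at [0.262, -0.568, 0.25] pointing down, gripper open.
Joint ranges: [-3.01, 3.01], [-0.46, 2.08], [-1.47, 1.51], [0.13, 2.56], [-1, 4.14], [0.04, 2.09], [-2.66, 2.66]. Speed limits (rad/s): [2.57, 2.57, 3.14, 3.14, 3.14, 3.14, 3.14].

## Interface

Orientations are given as a unit quaternion [x, y, z, w].
In Python, from plant import get_state, snapshot, camera_model, r gives the robot as it stands.
- The arm moves only by the shell command python3 -m inch 'ROWS' [FORCE]. ROWS is text: rows parted by semicolons, each of 7 numbers parted by spaces: the opening, from -1 (shut) to 1 (fully open), then the shift along the tool's x, y, z in m, then the turn, a rotation vector about the tool's x, y, z in rad. A call has 1 to 20 rows; each row shifts and turns the commanded pose from where the row before left it, along the tool's axes as they then stand; what a row does not reach is not made up. A row lasts 1/12 s, in which the tool goes at most 41.7 mm and 7.16 degrees, less where a joint would pass 70% of its speed; a pose out of reach is approached as far as the arm can. A call is refused whole if a number of a shift passes 0.0417 or a number of a turn 0.125, either way. A call with a gripper value outside its range is refused whole. The fingers move at their own pace and stop on an object; FORCE is the grip in N (left out, the last holds). Time passes only in rows, so rows that do not move let the fingers close. It gives the time, the measured TCP pose, the force, the opening and the grip force at its end, in the units of the state.
- get_state(): the state, without advancing time (a new reading comes with each control period).
- snapshot(name): name is "scene" or "side" or "wrist"; returns (picture, depth): 384x512x3 uint8, red, green, blue; 384x512 float32, m along the optical axis (not along the pixel's ray), 0 where there is no reading.
- camera_model(name): a dict with "intrinsics" (3x3 intrinsics, pixels), "view" (4x4, takes a point from world to camera coordinates). Camera axes: x right, y down, z forward; pixel columns grow to the right and rows downward; lengths in m; the calibration is good to about 2 mm. The wrist camera is an equidistant fisheye: a pixel r from the principal point sees the ray r / f radians off the axis. A picture is of the moment at which its call begins: read the wrist's pose just before it. camera_model takes no time and is no camera call; for the wrist camera it gives the pose at the moment of the call.
- r.finish_job(): hands the job in; it is judged then, once.
The state is a dict: "clock": time; "q": joint angles; "qd": joint speeds; "joint_torque": joint torques, N m; "tool_pos": TCP position; "eef_rot": TCP orientation; "contact_force": force on the tool from outside, world axes, zero at the start; "moment": the same for the moment, N m; "opening": opening from 0.0 (shut) to 1.0 (fully open); "finger_force": force on a finger pad.
Only numpy, scipy, OpenCV 4.12 (cv2) and the standard library are available. Lean on these libraries where they do the work, as an engineer would, in place of code of your own. Each camera call takes 0.05 s, during which the arm holds its last target. There are 200 camera calls.

## Working session

There is one attempt and no reset: what is moved stays moved. The work goes in short steps, Python scripts to look and compute and a shell command to move; the robot and the scene stay as the last step left them, time stands still between calls to the robot, and variables do not carry over. Pictures are saved under pics/ and viewed, at most 10 in all, crops included, and the job is handed in when it is done.

```bash
ls; mkdir -p pics; python3 - <<'E'
from plant import get_state, snapshot, camera_model, r
import cv2, numpy as np
s=get_state(); print(s)
for n in ("scene","side"):
    p,d=snapshot(n); cv2.imwrite(f"pics/{n}0.png",p[:,:,::-1]); np.save(f"pics/{n}0.npy",d)
    print(n,camera_model(n))
E
```

```text
pics
{'clock': 0.0, 'q': array([ 1.17279341,  0.68997648, -0.19453328,  1.56635742,  0.15730765,
        0.90249869, -0.21513217]), 'qd': array([ 0.00028481,  0.00055396, -0.00021074,  0.00063492,  0.00161657,
        0.00020684,  0.00107111]), 'joint_torque': array([ 2.45454485e-04, -5.27561152e+01, -1.26670003e+00, -1.53427595e+01,
       -5.25733782e-02,  6.36890967e-03,  1.71473575e-04]), 'tool_pos': array([ 0.26127174, -0.56708613,  0.24891162]), 'eef_rot': array([ 9.76775382e-01,  2.14263861e-01, -2.60430231e-04, -8.85476277e-04]), 'contact_force': array([-0.22739738,  0.30160771,  0.07112527]), 'moment': array([ 0.04843545, -0.03050149, -0.00063315]), 'finger_force': 0.0, 'opening': 1.0008409749937295}
scene {'intrinsics': array([[479.73948069,   0.        , 258.12670467],
       [  0.        , 479.73948069, 188.60426701],
       [  0.        ,   0.        ,   1.        ]]), 'view': array([[-0.80290954,  0.59608331, -0.00457742,  0.41360184],
       [ 0.4206387 ,  0.56111556, -0.71289019, -0.13725885],
       [-0.42237348, -0.57431177, -0.70126074,  1.47129891],
       [ 0.        ,  0.        ,  0.        ,  1.        ]])}
side {'intrinsics': array([[454.13382322,   0.        , 251.40006882],
       [  0.        , 454.13382322, 193.78930909],
       [  0.        ,   0.        ,   1.        ]]), 'view': array([[-0.98264039, -0.18469845,  0.01744571,  0.49648889],
       [-0.12619443,  0.59651818, -0.79261657,  0.13501161],
       [ 0.13598837, -0.78105861, -0.60947077,  0.88157009],
       [ 0.        ,  0.        ,  0.        ,  1.        ]])}
```

View pics/scene0.png

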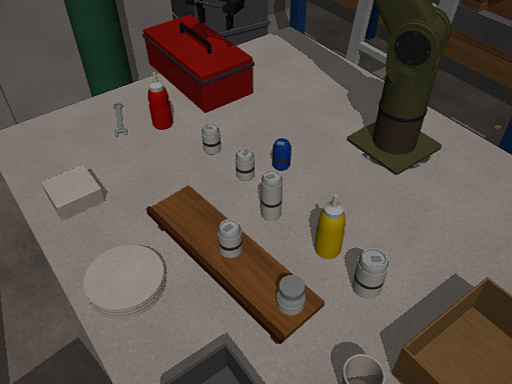

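View pics/side0.png

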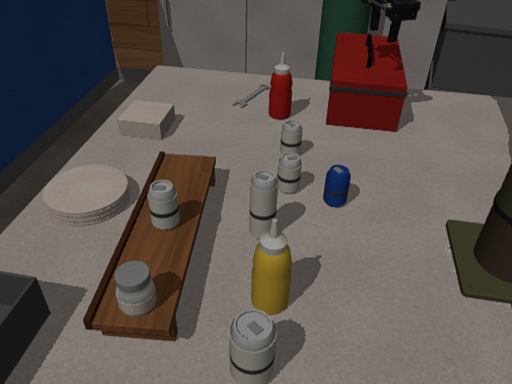

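```bash
cat > h.py <<'E'
import numpy as np, cv2
from scipy.optimize import least_squares
from plant import get_state, snapshot, camera_model, r
def cloud(n,d):
    m=camera_model(n);K=m["intrinsics"];V=m["view"]
    v,u=np.mgrid[:384,:512]; P=np.stack([(u-K[0,2])/K[0,0]*d,(v-K[1,2])/K[1,1]*d,d],-1)
    P=(P-V[:3,3])@V[:3,:3]; P[d<=0]=np.nan; return P
def pix(n,u,v,z):
    m=camera_model(n);K=m["intrinsics"];V=m["view"];R=V[:3,:3]
    c=-R.T@V[:3,3]; w=R.T@np.linalg.solve(K,[u,v,1]); return c+w*(z-c[2])/w[2]
def fit(clouds,seed,z0,z1,rad=.0265):
    P=np.concatenate([C.reshape(-1,3) for C in clouds]);P=P[np.isfinite(P[:,0])]
    P=P[(P[:,2]>z0)&(P[:,2]<z1)&(np.hypot(*(P[:,:2]-seed[:2]).T)<.045)]
    s=least_squares(lambda c:np.hypot(*(P[:,:2]-c).T)-rad,seed[:2],loss='soft_l1',f_scale=.002)
    return s.x,len(P),np.median(np.abs(s.fun))
E
python3 - <<'E'
from h import *
S=[cloud(n,np.load(f"pics/{n}0.npy")) for n in ("scene","side")]
for nm,a,b,zb in (("c1",(211,128),(291,125),0),("c2",(245,154),(290,158),0),("row",(230,226),(162,187),.06),("blue",(282,143),(338,170),0)):
    pa=pix("scene",*a,zb+.088);pb=pix("side",*b,zb+.088)
    print(nm,pa.round(3),pb.round(3),[fit(c,(pa+pb)/2,zb+.02,zb+.075) for c in ([S[0]],[S[1]],S)])
for nm,a,z in (("tall",(271,175),.145),("jar",(291,281),.13),("wide",(373,255),.115)): print(nm,pix("scene",*a,z).round(3))
# shelf top
for i,C in enumerate(S):
    P=C.reshape(-1,3);P=P[np.isfinite(P[:,0])]
    rc=pix("scene",230,226,.148)
    Q=P[(abs(P[:,2]-.060)<.0035)&(abs(P[:,0]-rc[0])<.15)&(abs(P[:,1]-rc[1])<.3)]
    mr=cv2.minAreaRect(Q[:,:2].astype(np.float32)*1000);print(len(Q),mr,cv2.boxPoints(mr))
for p in ((188,187),(148,209),(322,300),(277,336)): print(pix("scene",*p,.063).round(3))
E
```

```text
c1 [ 0.461 -0.301  0.088] [ 0.463 -0.296  0.088] [(array([ 0.45982914, -0.30711373]), 269, np.float64(0.0013326483717781556)), (array([ 0.46160234, -0.30728409]), 399, np.float64(0.0009497779961408666)), (array([ 0.46090716, -0.30730355]), 668, np.float64(0.0011822394454551518))]
c2 [ 0.449 -0.148  0.088] [ 0.448 -0.147  0.088] [(array([ 0.44630505, -0.1537057 ]), 281, np.float64(0.0009552256918188076)), (array([ 0.44796737, -0.15395673]), 474, np.float64(0.0007042243046752727)), (array([ 0.44732712, -0.15394765]), 755, np.float64(0.0008866682525295703))]
row [0.655 0.087 0.148] [0.654 0.088 0.148] [(array([0.65559477, 0.08451558]), 382, np.float64(0.0006419714656235101)), (array([0.65719204, 0.08451407]), 702, np.float64(0.0005692139646983133)), (array([0.65660403, 0.08436869]), 1084, np.float64(0.0007115404676193114))]
blue [ 0.339 -0.125  0.088] [ 0.342 -0.122  0.088] [(array([ 0.33769794, -0.12610939]), 276, np.float64(0.000990658330319822)), (array([ 0.3394517 , -0.12646248]), 508, np.float64(0.0007317947424077126)), (array([ 0.33880247, -0.12643685]), 784, np.float64(0.0009235598007615448))]
tall [0.482 0.009 0.145]
jar [0.631 0.267 0.13 ]
wide [0.441 0.313 0.115]
6798 ((648.7439575195312, 105.12705993652344), (539.3641357421875, 264.4398193359375), 83.12073516845703) [[ 485.1741  -146.77654]
 [ 747.7101  -178.45049]
 [ 812.31384  357.03064]
 [ 549.77783  388.7046 ]]
8745 ((648.860107421875, 119.86766052246094), (568.6109008789062, 259.08172607421875), 82.2589340209961) [[ 482.20483 -144.39822]
 [ 738.92554 -179.2956 ]
 [ 815.5154   384.13354]
 [ 558.7947   419.0309 ]]
[ 0.628 -0.154  0.063]
[ 0.748 -0.146  0.063]
[0.577 0.309 0.063]
[0.703 0.317 0.063]
```

```bash
python3 - <<'E'
from h import *
S=[cloud(n,np.load(f"pics/{n}0.npy")) for n in ("scene","side")]
for nm,a,z in (("redbottle base",(163,128),0),("red cap",(155,76),.188),("yellow cap",(334,200),.188),("yel base",(329,255),0),("box front corner",(209,104),0),("box",(252,93),0),("handle",(213,50),.15)): print(nm,pix("scene",*a,z).round(3))
# near edge: per y-bin min x of points at board height
rc=np.array([.657,.0845])
for C in S:
    P=C.reshape(-1,3);P=P[np.isfinite(P[:,0])]
    L=(P[:,:2]-rc)@np.array([[.994,-.108],[.108,.994]]);
    for lo,hi in ((.055,.0635),(.0635,.0675)):
        k=(P[:,2]>lo)&(P[:,2]<hi)&(abs(L[:,0])<.08)&(abs(L[:,1])<.26)
        Q=L[k]; e=[]
        for y in np.arange(-.21,.22,.03):
            q=Q[abs(Q[:,1]-y)<.015,0]
            if len(q)>5:e.append((y,np.percentile(q,3),np.percentile(q,97)))
        e=np.array(e);print(lo,[np.degrees(np.arctan(np.polyfit(e[:,0],e[:,i],1)[0])).round(2) for i in (1,2)],np.median(e[:,1:],axis=0).round(4), Q[:,1].min().round(3),Q[:,1].max().round(3))
E
python3 -m inch '1 0 0 0 0 0 -.125;1 0 0 0 0 0 -.125;1 0 0 0 0 0 -.125;1 0 0 0 0 0 -.125;1 0 0 0 0 0 -.125;1 0 0 0 0 0 -.125;1 0 0 0 0 0 -.125;1 0 0 0 0 0 -.125;1 0 0 0 0 0 -.125;1 0 0 0 0 0 -.125'
```

```text
redbottle base [ 0.526 -0.495  0.   ]
red cap [ 0.522 -0.495  0.188]
yellow cap [0.45  0.19  0.188]
yel base [0.447 0.198 0.   ]
box front corner [ 0.337 -0.519  0.   ]
box [ 0.181 -0.486  0.   ]
handle [ 0.268 -0.583  0.15 ]
0.055 [np.float64(0.97), np.float64(0.56)] [-0.0562  0.0697] -0.244 0.237
0.0635 [np.float64(3.95), np.float64(0.33)] [-0.0492  0.0708] -0.243 0.236
0.055 [np.float64(0.22), np.float64(1.47)] [-0.0583  0.0593] -0.246 0.238
0.0635 [np.float64(-7.81), np.float64(0.35)] [0.0593 0.0709] -0.244 0.237
clock: 0.93
tool_pos: [0.2613, -0.5674, 0.2493]
eef_rot: [0.664, 0.747, 0.0, -0.0]
contact_force: [0.6, -1.2, -0.2]
opening: 1.003
finger_force: 0.0
```

```bash
python3 -m inch '1 .0294 .0286 0 0 0 0;1 .0294 .0286 0 0 0 0;1 .0294 .0286 0 0 0 0;1 .0294 .0286 0 0 0 0;1 .0294 .0286 0 0 0 0;1 .0294 .0286 0 0 0 0;1 .0294 .0286 0 0 0 0;1 .0294 .0286 0 0 0 0;1 0 0 .03 0 0 0;1 0 0 .03 0 0 0;1 0 0 0 0 0 0'; python3 - <<'E'
from h import *
print(get_state()["tool_pos"])
m=camera_model("wrist");p,d=snapshot("wrist");cv2.imwrite("pics/w1.png",p[:,:,::-1]);np.save("pics/w1.npy",d)
K=m["intrinsics"];V=m["view"];print(K[0],K[1])
for q in ((.461,-.307,.088),(.461,-.300,.088)):
    c=V[:3,:3]@q+V[:3,3];th=np.arctan2(np.hypot(c[0],c[1]),c[2]);ph=np.arctan2(c[1],c[0]);print(q,K[0,2]+K[0,0]*th*np.cos(ph),K[1,2]+K[1,1]*th*np.sin(ph))
E
```

```text
clock: 1.85
tool_pos: [0.46, -0.3066, 0.1852]
eef_rot: [0.666, 0.746, -0.001, -0.005]
contact_force: [-1.4, -0.2, -0.4]
opening: 1.002
finger_force: 0.0
[ 0.46004585 -0.306557    0.18523442]
[297.31863964   0.         258.51105384] [  0.         297.31863964 191.79431379]
(0.461, -0.307, 0.088) 260.19794973681786 197.273086138157
(0.461, -0.3, 0.088) 261.19210714522274 189.11511931891928
```

View pics/w1.png

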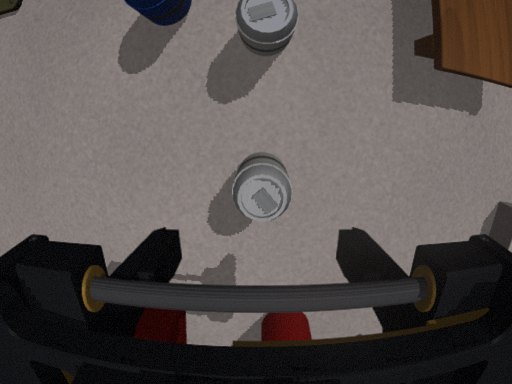

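The wrist view shows can c1's lid centred near (263,193) under the gripper. That is 3–4 mm further +y than the depth fit gave, and there is free room for the fingers.

```bash
python3 -m inch '1 .003 .0025 .01 0 0 0;1 0 0 .03 0 0 0;1 0 0 .03 0 0 0;1 0 0 .03 0 0 0;1 0 0 .02 0 0 0;1 0 0 .01 0 0 0;1 0 0 0 0 0 0;-1 0 0 0 0 0 0;-1 0 0 0 0 0 0;-1 0 0 0 0 0 0;-1 0 0 0 0 0 0;-1 0 0 0 0 0 0;-1 0 0 0 0 0 0' 25
```

```text
clock: 2.98
tool_pos: [0.4648, -0.3057, 0.0604]
eef_rot: [0.667, 0.745, -0.0, 0.0]
contact_force: [-0.4, 1.1, 5.7]
opening: 0.592
finger_force: 25.0
```

```bash
python3 -m inch '-1 0 0 -.02 0 0 0;-1 0 0 -.035 0 0 0;-1 0 0 -.035 0 0 0;-1 0 0 -.035 0 0 0;-1 0 0 -.035 0 0 0;-1 .0275 .0212 0 0 0 0;-1 .0275 .0212 0 0 0 0;-1 .0275 .0212 0 0 0 0;-1 .0275 .0212 0 0 0 0;-1 .0275 .0212 0 0 0 0;-1 .0275 .0212 0 0 0 0;-1 .0275 .0212 0 0 0 0;-1 .0275 .0212 0 0 0 0;-1 .0275 .0212 0 0 0 0;-1 .0275 .0212 0 0 0 0;-1 .0275 .0212 0 0 0 0;-1 0 0 0 0 0 0;-1 0 0 0 0 0 0'; python3 - <<'E'
from h import *
print(get_state()["tool_pos"])
m=camera_model("wrist");p,d=snapshot("wrist");cv2.imwrite("pics/w2.png",p[:,:,::-1])
np.savez("pics/w2.npz",K=m["intrinsics"],V=m["view"])
E
```

```text
clock: 4.48
tool_pos: [0.6635, 0.0247, 0.2194]
eef_rot: [0.665, 0.747, 0.001, -0.001]
contact_force: [-0.7, -0.5, -1.7]
opening: 0.598
finger_force: 25.0
[0.66345449 0.02474151 0.21935424]
```

View pics/w2.png

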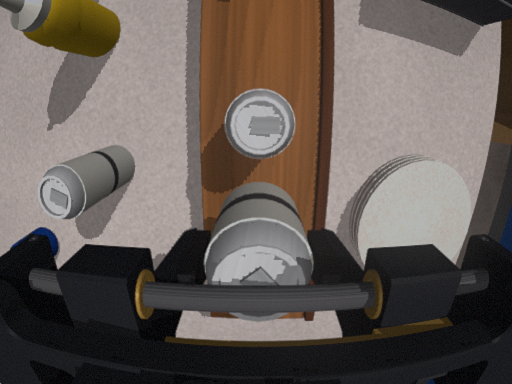

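Row can lid centre is at (260,123). The board edges run almost vertically in the picture (near edge u≈202, strip u≈320–333), so the tool is aligned with the board.

```bash
cat >> h.py <<'E'
def wpix(K,V,u,v,z):
    a=np.array([u-K[0,2],v-K[1,2]])/K[0,0];t=np.hypot(*a)
    w=V[:3,:3].T@np.r_[a/t*np.sin(t),np.cos(t)];c=-V[:3,:3].T@V[:3,3];return c+w*(z-c[2])/w[2]
E
python3 - <<'E'
from h import *
f=np.load("pics/w2.npz");g=lambda u,v,z:wpix(f["K"],f["V"],u,v,z)
print(g(260,123,.148),g(260,262,.148+.013))
n1,n2=g(202,150,.06),g(200.5,10,.06);f1,f2=g(330,150,.066),g(333,10,.066)
print(n1,n2,f1,f2)
for a,b in((n1,n2),(f1,f2)):print(np.degrees(np.arctan2(-(b-a)[0],(b-a)[1])))
E
```

```text
[0.6576986  0.08555922 0.148     ] [ 0.66940809 -0.01382602  0.161     ]
[0.60376953 0.04705659 0.06      ] [0.58666542 0.18988607 0.06      ] [0.73086112 0.06315433 0.066     ] [0.71601243 0.20452172 0.066     ]
6.828763157471401
5.996142271588481
```

```bash
python3 -m inch '-1 -.006 .001 .01 0 0 0;-1 0 0 .02 0 0 0;-1 0 0 .02 0 0 0;-1 0 0 .02 0 0 0;-1 0 0 .01 0 0 0;-1 0 0 .005 0 0 0;-1 0 0 .005 0 0 0;-1 0 0 .003 0 0 0;-1 0 0 0 0 0 0;-1 0 0 0 0 0 0'; python3 -m inch '-1 0 0 .002 0 0 0;-1 0 0 .002 0 0 0;-1 0 0 .002 0 0 0;-1 0 0 0 0 0 0'
```

```text
clock: 5.37
tool_pos: [0.6655, 0.0153, 0.1274]
eef_rot: [0.667, 0.745, 0.0, 0.0]
contact_force: [-0.2, -0.4, -1.2]
opening: 0.596
finger_force: 25.0
clock: 5.7
tool_pos: [0.6649, 0.0154, 0.1205]
eef_rot: [0.667, 0.745, -0.0, -0.0]
contact_force: [-1.0, 0.9, -1.5]
opening: 0.598
finger_force: 25.0
```

```bash
python3 -m inch '-1 .003 0 .001 0 0 0;-1 0 0 .001 0 0 0;-1 0 0 0 0 0 0;-1 0 0 0 0 0 0'
```

```text
clock: 6.03
tool_pos: [0.665, 0.0157, 0.1204]
eef_rot: [0.667, 0.745, -0.001, 0.002]
contact_force: [-3.0, -4.8, 8.6]
opening: 0.594
finger_force: 25.0
```

```bash
python3 -m inch '0.4 0 0 0 0 0 0;0.6 0 0 0 0 0 0;1 0 0 0 0 0 0;1 0 0 0 0 0 0;1 0 0 0 0 0 0;1 0 0 -.01 0 0 0;1 0 0 -.03 0 0 0;1 0 0 -.03 0 0 0;1 0 0 -.03 0 0 0;1 0 0 0 0 0 0'; python3 - <<'E'
from h import *
S=[]
for n in("scene","side"):
    p,d=snapshot(n);S.append(cloud(n,d));cv2.imwrite(f"pics/{n}1.png",p[:,:,::-1])
print(fit(S,(.6575,.085),.08,.135),fit(S,(.665,.018),.08,.135))
P=np.concatenate([c.reshape(-1,3) for c in S]);k=np.hypot(P[:,0]-.665,P[:,1]-.018)<.02;print(np.nanpercentile(P[k,2],[5,50,95]))
E
```

```text
clock: 6.87
tool_pos: [0.6684, 0.0196, 0.226]
eef_rot: [0.667, 0.745, 0.005, 0.004]
contact_force: [1.6, 0.2, -0.1]
opening: 0.998
finger_force: 0.0
(array([0.65660248, 0.08419958]), 1111, np.float64(0.0007407547645876186)) (array([0.66408352, 0.01365605]), 656, np.float64(0.0008241399391336716))
[0.13975796 0.32322593 0.59822664]
```

```bash
python3 -m inch '1 -.0207 -.0337 0 0 0 0;1 -.0207 -.0337 0 0 0 0;1 -.0207 -.0337 0 0 0 0;1 -.0207 -.0337 0 0 0 0;1 -.0207 -.0337 0 0 0 0;1 -.0207 -.0337 0 0 0 0;1 -.0207 -.0337 0 0 0 0;1 0 0 .02 0 0 0;1 0 0 .02 0 0 0;1 0 0 0 0 0 0;1 0 0 0 0 0 0'; python3 - <<'E'
from h import *
print(get_state()["tool_pos"])
m=camera_model("wrist");p,d=snapshot("wrist");cv2.imwrite("pics/w3.png",p[:,:,::-1])
np.savez("pics/w3.npz",K=m["intrinsics"],V=m["view"])
E
```

```text
clock: 7.88
tool_pos: [0.4452, -0.1515, 0.1778]
eef_rot: [0.667, 0.745, -0.001, -0.002]
contact_force: [0.9, 0.3, 0.8]
opening: 0.999
finger_force: 0.0
[ 0.44522093 -0.15147542  0.17781603]
```

View pics/w3.png

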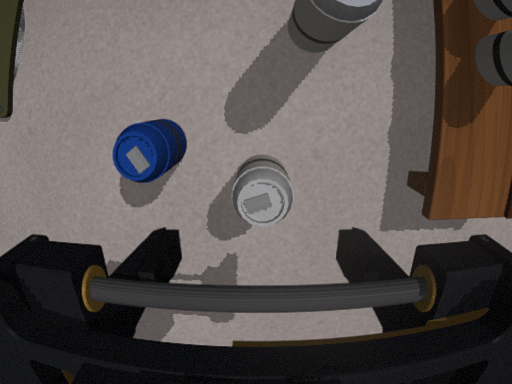

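Can c2's lid is centred at (263,198). The blue can at (140,157) is clear of the finger line.

```bash
python3 - <<'E'
from h import *
f=np.load("pics/w3.npz");print(wpix(f["K"],f["V"],263,198,.088),wpix(f["K"],f["V"],143,157,.088))
E
```

```text
[ 0.44869895 -0.15016746  0.088     ] [ 0.3488749  -0.12687973  0.088     ]
```

```bash
python3 -m inch '1 .001 .0036 .01 0 0 0;1 0 0 .03 0 0 0;1 0 0 .03 0 0 0;1 0 0 .03 0 0 0;1 0 0 .02 0 0 0;1 0 0 0 0 0 0;1 0 0 0 0 0 0;-1 0 0 0 0 0 0;-1 0 0 0 0 0 0;-1 0 0 0 0 0 0;-1 0 0 0 0 0 0;-1 0 0 0 0 0 0;-1 0 0 0 0 0 0' 25
```

```text
clock: 9.02
tool_pos: [0.4494, -0.1508, 0.0592]
eef_rot: [0.667, 0.745, -0.0, 0.0]
contact_force: [-0.8, -1.1, 5.2]
opening: 0.595
finger_force: 25.0
```

```bash
python3 -m inch '-1 0 0 -.02 0 0 0;-1 0 0 -.04 0 0 0;-1 0 0 -.04 0 0 0;-1 0 0 -.04 0 0 0;-1 0 0 -.04 0 0 0;-1 .0279 .0233 0 0 0 0;-1 .0279 .0233 0 0 0 0;-1 .0279 .0233 0 0 0 0;-1 .0279 .0233 0 0 0 0;-1 .0279 .0233 0 0 0 0;-1 .0279 .0233 0 0 0 0;-1 .0279 .0233 0 0 0 0;-1 .0279 .0233 0 0 0 0;-1 .0279 .0233 0 0 0 0;-1 .0279 .0233 0 0 0 0;-1 0 0 0 0 0 0;-1 0 0 0 0 0 0;-1 0 0 0 0 0 0'
```

```text
clock: 10.52
tool_pos: [0.6496, 0.1517, 0.2378]
eef_rot: [0.667, 0.745, -0.001, -0.0]
contact_force: [-0.6, -0.0, -2.3]
opening: 0.597
finger_force: 25.0
```

```bash
python3 -m inch '-1 0 .001 .01 0 0 0;-1 0 0 .03 0 0 0;-1 0 0 .03 0 0 0;-1 0 0 .02 0 0 0;-1 0 0 .01 0 0 0;-1 0 0 .01 0 0 0;-1 0 0 0 0 0 0;-1 0 0 0 0 0 0'; python3 - <<'E'
from h import *
S=[]
for n in("scene","side"):
    p,d=snapshot(n);S.append(cloud(n,d));cv2.imwrite(f"pics/{n}2.png",p[:,:,::-1])
print(fit(S,(.6575,.085),.08,.135),fit(S,(.650,.152),.07,.105))
E
```

```text
clock: 11.18
tool_pos: [0.6517, 0.1525, 0.1292]
eef_rot: [0.667, 0.745, 0.0, 0.0]
contact_force: [0.3, 0.6, -1.5]
opening: 0.596
finger_force: 25.0
(array([0.65107297, 0.06664686]), 60, np.float64(0.0017965125784197306)) (array([0.65167479, 0.14937061]), 506, np.float64(0.0008285487307163851))
```

```bash
python3 -m inch '-1 0 -.002 .003 0 0 0;-1 0 0 .002 0 0 0;-1 0 0 .002 0 0 0;-1 0 0 .002 0 0 0;-1 0 0 .001 0 0 0;-1 0 0 .001 0 0 0;-1 0 0 0 0 0 0;-1 0 0 0 0 0 0'
```

```text
clock: 11.95
tool_pos: [0.6494, 0.1526, 0.1193]
eef_rot: [0.667, 0.745, 0.0, 0.0]
contact_force: [-4.2, -0.5, 8.6]
opening: 0.593
finger_force: 25.0
```

Contact at the expected height, so I'll release and retreat.

```bash
python3 -m inch '0.4 0 0 0 0 0 0;0.6 0 0 0 0 0 0;1 0 0 0 0 0 0;1 0 0 0 0 0 0;1 0 0 0 0 0 0;1 0 0 -.01 0 0 0;1 0 0 -.03 0 0 0;1 0 0 -.03 0 0 0;1 0 0 -.04 0 0 0;1 0 0 -.04 0 0 0;1 -.03 -.02 0 0 0 0;1 -.03 -.02 0 0 0 0;1 -.03 -.02 0 0 0 0;1 -.03 -.02 0 0 0 0;1 -.03 -.02 0 0 0 0;1 -.03 -.02 0 0 0 0;1 -.03 -.02 0 0 0 0;1 -.03 -.02 0 0 0 0;1 0 0 0 0 0 0;1 0 0 0 0 0 0'; python3 - <<'E'
from h import *
S=[]
for n in("scene","side"):
    p,d=snapshot(n);S.append(cloud(n,d));cv2.imwrite(f"pics/{n}3.png",p[:,:,::-1])
for c in ((.6575,.085),(.650,.150),(.664,.016)):
    print([fit(s,c,.08,.135)[:2] for s in ([S[0]],[S[1]],S)])
E
```

```text
clock: 13.62
tool_pos: [0.5162, -0.1063, 0.2683]
eef_rot: [0.669, 0.744, -0.001, 0.001]
contact_force: [0.6, 1.3, 0.6]
opening: 1.002
finger_force: 0.0
[(array([0.65589757, 0.08398218]), 376), (array([0.65693054, 0.08399794]), 339), (array([0.65648308, 0.08372636]), 715)]
[(array([0.64894443, 0.14781281]), 521), (array([0.64947831, 0.14917634]), 821), (array([0.649072  , 0.14870645]), 1342)]
[(array([0.66311066, 0.01410939]), 339), (array([0.66466239, 0.01379396]), 324), (array([0.66402999, 0.01364792]), 663)]
```

View pics/side3.png

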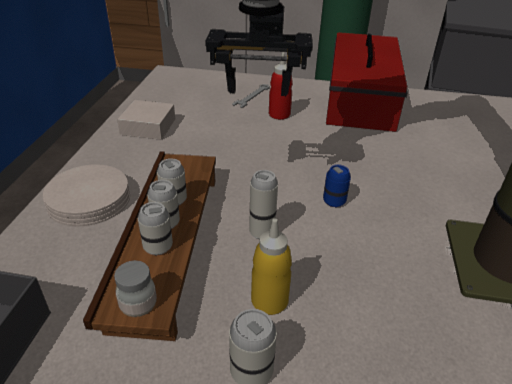

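The three small cans stand upright in a straight row at (171,180), (163,204) and (155,228). Measured spacings are 65 and 70 mm, and the arm is clear of everything.

```bash
python3 -c "
from plant import r
print(r.finish_job())"
```

```text
the job is handed in; nothing more can be done
None
```

I stood the two small cans upright on either side of the first, in a straight row along the shelf, with measured gaps of about 12 and 18 mm, and handed the job in at about 14 s; it returned no verdict.

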